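# Index the dust hood over to the alabaster disc

### The arm

A 6-joint arm with a two-finger parallel gripper is mounted at the origin on the work surface. World frame = base frame: x ahead of the robot, y to its left, z up, the work surface at z = 0. Lengths are in mm, angles in rad, forces in N, time in s.
With the tool pointing down it reaches from about 325 to 900 mm from the base axis. Payload 6.1 kg.
Tool frame: the origin (TCP) lies at the very end of the fingers, on their centre line; the grasp point (between the pads) lies bot.grasp_offset behind it (bot.grasp_offset is the distance from the TCP to the grasp point, in mm); z points along the fingers, y is the line along which they close (so a half turn about z gives the same grasp; the last joint's range is limited). The gripper opens to 87 mm and grips with 3 to 60 N. Pads are 19 mm wide; open, the fingers measure 117 mm over their backs; the gripper's body (75 mm by 190 mm) begins 51 mm behind the grasp point.
Start: joints at [-1.273, 0.22, 1.526, -0, 1.395, -0.126], TCP at [257.009, -569.703, 222.538] pointing down, gripper open.
Joint ranges: [-2.98, 2.98], [-0.91, 2.08], [0.09, 2.57], [-1.24, 4.39], [0.2, 2.65], [-2.68, 2.68]. Speed limits (rad/s): [2.57, 2.57, 3.01, 3.14, 3.14, 3.14].

### API

Orientations are given as a 3x3 rotation matrix whose columns are the frame's x, y, z axes.
In Python, from bench import bot gives the robot as it stands.
- The arm moves only by the shell command python3 -m jog 'ROWS' [FORCE]. ROWS is JSON, a list of rows, each a list of 3 entries, a list of its own where there are three numbers: the opening, from -1 (shut) to 1 (fully open), then the shift along the tool's x, y, z in mm, then the turn, a rotation vector about the tool's x, y, z in degrees. In form: [[grip, [dx, dy, dz], [wx, wy, wz]], ...]. A call has 1 to 12 rows; each row is the pose to reach, as a shift and turn from the pose commanded when the call began, along the tool's axes at that moment; what a row does not reach only later rows make up. A row lasts 1/8 s, in which the tool goes at most 62.5 mm and 10.7 degrees, less where a joint would pass 70% of its speed; a pose out of reach is approached as far as the arm can. A call with a gripper value outside its range is refused whole. The fingers move at their own pace and stop on an object; FORCE is the grip in N (left out, the last holds). Time passes only in rows, so rows that repeat a pose let the fingers close. It gives the time, the measured TCP pose, the force, the opening and the grip force at its end, in the units of the state.
- bot.read_state(): the state, without advancing time (a new reading comes with each control period).
- bot.get_image(name): name is "scene" or "top" or "wrist"; returns a dict with "image" (480x640x3 uint8, blue, green, red), "vfov" (degrees; the focal length in pixels is half the picture's height over the tangent of half this angle, whatever the lens; pixels are square), "cx", "cy" (the principal point, pixels), "D" ([k1, k2, p1, p2, k3] as OpenCV has them; the pictures are not rectified), "R" (3x3) and "t" (3): a world point X has camera coordinates R X + t. Camera axes: x right, y down, z forward; pixel columns grow to the right and rows downward; lengths in mm; the calibration is good to about 2 mm. A picture is of the moment at which its call begins. There is no depth.
- bot.job_done(): hands the job in; it is judged then, once.
The state is a dict: "t": time; "joints": joint angles; "dq": joint speeds; "tau": joint torques, N m; "position": TCP position; "tool_rot": TCP orientation; "contact_force": force on the tool from outside, world axes, zero at the start; "wrist_torque": the same for the moment, N m; "opening": opening from 0.0 (shut) to 1.0 (fully open); "finger_force": force on a finger pad.
Only numpy, scipy, OpenCV 4.12 (cv2) and the standard library are available. Lean on these libraries where they do the work, as an engineer would, in place of code of your own. Each camera call takes 0.05 s, during which the arm holds its last target. There are 200 camera calls.

### The job

The arm of the bench dust hood is pinned in the middle hole of its index plate, between two carving blocks. Swing it round by one hole towards the block that carries the white alabaster disc, the way a carver does with one finger: hook a fingertip under the red pull ring without gripping it, lift the spring pin out of its hole, swing the arm, and let the pin drop fully home in that next hole. Let go and leave the carvings and tools where they are.

Things in the scene. Friction and masses are not known exactly. Their poses are not given: they have to be found in the camera images.
- post: Fixed standpipe of the dust hood. Origin on the bench, on the vertical swing axis of the arm; z up. Its -x is the arm's middle position (towards the robot at yaw 0), its +y the robot's left. Flange radius 85 mm, 10 mm high; green swivel sleeve on it, radius 47 mm, up to 156 mm high.
- index_plate (a point): Top face of the fixed steel index plate, on the swing axis, 60 mm above the bench; axes as the post's. A fan 10 mm thick, radius 206 mm, with five brass-bushed holes on a circle of radius 180 mm about this point, 22.5 degrees (0.393 rad) apart.
- dust_arm (a joint): Swing of the arm, rad; 0 = pinned in the middle hole (start). Positive swings hood and ring towards the post's +y, negative towards its -y. Holes at -0.785, -0.393, 0, 0.393, 0.785, play 0.015 rad either way; stops at +-0.84. Once unpinned it swings stiffly: even friction (under 3 N at the ring) holds it where it is left.
- index_pin (a joint): Lift of the spring pin, m: 0 = home in a hole, 0.009 = nose riding on the plate, 0.018 = upper stop. Spring and weight: 7.5 N at 0, 10 N at 0.009, 13 N at the stop. Lifted over 0.010 the arm is free. Let go over a hole the pin snaps home by itself; let go between holes it rides on the plate and drops in when the arm brings it over a hole.
- pull_ring: Upright red pull ring, rigid on top of the pin: round bar 7 mm thick, 70 mm outside, 56 mm clear inside. Origin: ring centre, 141 mm above the bench with the pin home, 180 mm from the swing axis, 20 degrees to the +y side of the duct. x: level, normal to the ring, from ring to swing axis; y: across the ring; z up. It can be entered along x with fingers slanting 45 degrees down.
- pin_housing (a point): Centre of the top of the steel pin housing under the ring, 99 mm above the bench, 25 mm thick. It stands on a green bracket 40 mm wide, top 72 mm above the bench, that runs to the swing axis.
- hood_mouth (a point): Centre of the mouth of the green fishtail hood at the arm's end, 265 mm from the swing axis, 97 mm above the bench; x points along the arm to the axis. The mouth is 170 mm wide, 63 to 131 mm high; the hood narrows over 85 mm to the round duct, 50 mm thick, axis 98 mm high.
- disc: White alabaster disc, 110 mm across, 28 mm thick, lying loose on one of two carving blocks (wood with rubber top, 130 mm square, 50 mm high, 360 mm from the swing axis, one each side of the hood). Origin at the centre of its underside. Its side of the hood is the way to swing. To be left alone.
- bowl: Dark grey stone bowl, 100 mm across, 60 mm high, loose on the other carving block; origin at the centre of its underside. To be left alone.
- mallet: Dark wooden carver's mallet standing on its head on the bench on the post's -y side, 82 mm across, 225 mm high; origin at the centre of its underside. To be left alone.
- chisel: Stone chisel lying on the bench on the post's +y side, 240 mm long along its x, 29 mm high; origin on the bench at the ferrule, wooden handle to -x, steel blade to +x. To be left alone.

How it is judged (in metres and radians):
On the way:
1. a fingertip under the pull ring has lifted the pin clear of the plate, the arm still at the middle hole (value of joint index_pin above 0.0092 m and contact force between the fingers and pull_ring above 1 N and value of joint dust_arm between -0.08 and 0.08 rad), for 0.1 s.
At the end, for the whole second after the job is handed in: The arm is at rest at the first hole on the alabaster disc's side (within 0.03 rad of 0.393 rad from the middle) and the pin is fully home in it (lift under 2 mm); disc, bowl, mallet and chisel are within 15 mm of where they started (value of joint index_pin below 0.002 m and ((y of disc in the frame of post above 0 m and value of joint dust_arm between 0.363 and 0.423 rad) or (y of disc in the frame of post below 0 m and value of joint dust_arm between -0.423 and -0.363 rad)) and velocity of joint dust_arm between -0.05 and 0.05 rad/s and distance of each of disc, bowl, mallet, chisel from where it was at the start of the episode below 0.015 m); the robot touches nothing.
It fails at once if the pull ring is gripped or wrenched (more than 35 N from the fingers) (contact force between the fingers and pull_ring above 35 N).
It fails at once if the alabaster disc is shifted or lifted (over 15 mm) (distance of disc from where it was at the start of the episode above 0.015 m).
It fails at once if the bowl is shifted or lifted (over 15 mm) (distance of bowl from where it was at the start of the episode above 0.015 m).
It fails at once if the mallet is shifted or lifted (over 15 mm) (distance of mallet from where it was at the start of the episode above 0.015 m).
It fails at once if the chisel is shifted or lifted (over 15 mm) (distance of chisel from where it was at the start of the episode above 0.015 m).
It also fails if it takes over 45 s, if anything falls off the work surface, if the arm or the gripper's body presses on something with over 40 N, if the wrist force passes 120 N, or if a joint passes its speed limit or range.

## Working session

There is one attempt and no reset: what is moved stays moved. The work goes in short steps, Python scripts to look and compute and a shell command to move; the robot and the scene stay as the last step left them, time stands still between calls to the robot, and variables do not carry over. Pictures are saved under pics/ and viewed, at most 10 in all, crops included, and the job is handed in when it is done.

```bash
mkdir -p pics; ls; python3 - <<'E'
from bench import bot
import cv2,pickle
for n in("scene","top"):
    d=bot.get_image(n); cv2.imwrite(f"pics/{n}0.png",d["image"]); pickle.dump(d,open(f"{n}0.pkl","wb"))
    print(n,d["vfov"],d["cx"],d["cy"],d["D"],d["R"],d["t"])
print(bot.grasp_offset,bot.read_state())
E
```

```text
pics
scene 49.003769588022436 316.14325979918385 242.34084080040574 [-0.0331488  0.         0.         0.         0.       ] [[-0.66484639  0.74671845 -0.01976945]
 [ 0.55672058  0.47768747 -0.67961524]
 [-0.49803762 -0.4628458  -0.73330232]] [ 413.2870157  -261.72478243 1488.61425793]
top 50.561808825728036 316.5187037981942 239.07604862603736 [-0.07193066  0.          0.          0.          0.        ] [[ 2.17613971e-02 -9.99753677e-01  4.36197083e-03]
 [-9.85574182e-01 -2.21848034e-02 -1.67783688e-01]
 [ 1.67839128e-01 -6.47838365e-04 -9.85814185e-01]] [ -31.89966942  614.72488456 1162.25152039]
18.700000000000003 {'t': 0.1, 'joints': array([-1.27305998e+00,  2.21185437e-01,  1.52747976e+00, -5.09268073e-05,
        1.39471433e+00, -1.26106238e-01]), 'dq': array([-0.00086466, -0.00161496, -0.00361599, -0.00062499, -0.00269377,
       -0.00086726]), 'tau': array([ 9.68679742e-04, -4.95945489e+01, -3.88521516e+01,  7.01953168e-02,
        5.15538210e-02, -6.67307404e-05]), 'position': array([ 256.85261521, -569.16694718,  221.53197574]), 'tool_rot': array([[ 9.11511712e-01,  4.11273718e-01, -5.72124651e-04],
       [ 4.11274078e-01, -9.11510156e-01,  1.69354642e-03],
       [ 1.75013701e-04, -1.77898743e-03, -9.99998402e-01]]), 'contact_force': array([ 0.01011147,  0.62361509, -1.42113342]), 'wrist_torque': array([ 0.02337173,  0.08328432, -0.02185325]), 'finger_force': 0.0, 'opening': 1.0034417597011471}
```

View pics/scene0.png

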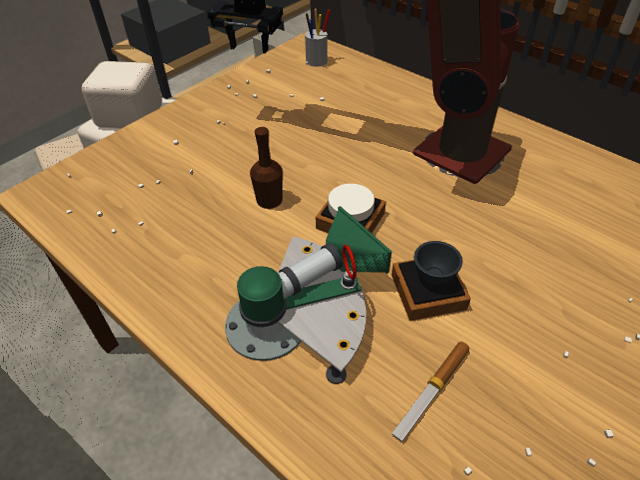

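View pics/top0.png

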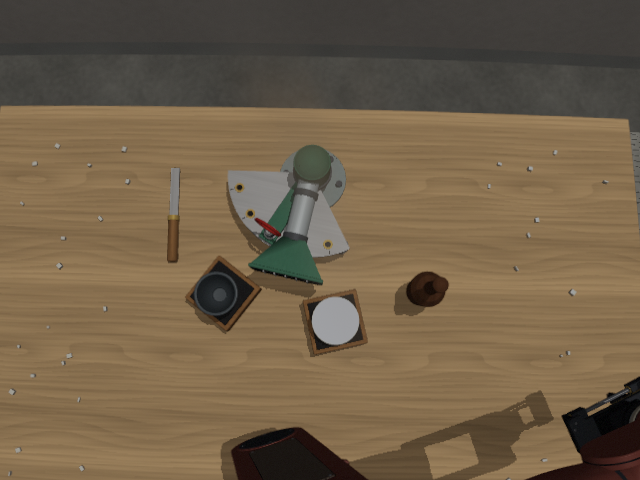

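The disc lies to the right of the hood in the top view (335,320), on the -y side. The red ring is near (268,228) and the sleeve near (312,163).

```bash
cat > h.py <<'E'
import cv2,numpy as np,pickle
def K(d):
    f=240/np.tan(np.radians(d["vfov"]/2)); return np.array([[f,0,d["cx"]],[0,f,d["cy"]],[0,0,1]])
def rays(d,px):
    u=cv2.undistortPoints(np.array(px,float).reshape(-1,1,2),K(d),np.array(d["D"])).reshape(-1,2)
    R=np.array(d["R"]);return -R.T@np.array(d["t"]),np.c_[u,np.ones(len(u))]@R
def onz(d,px,z):
    o,r=rays(d,px);return o+r*((z-o[2])/r[:,2])[:,None]
def onplane(d,px,p,n):
    o,r=rays(d,px);return o+r*(((p-o)@n)/(r@n))[:,None]
def tri(d1,p1,d2,p2):
    o1,r1=rays(d1,[p1]);o2,r2=rays(d2,[p2]);r1=r1[0];r2=r2[0]
    s=np.linalg.lstsq(np.c_[r1,-r2],o2-o1,rcond=None)[0];a=o1+s[0]*r1;b=o2+s[1]*r2
    return (a+b)/2,np.linalg.norm(a-b)
def proj(d,X):
    return cv2.projectPoints(np.array(X,float).reshape(-1,3),cv2.Rodrigues(np.array(d["R"]))[0],np.array(d["t"],float),K(d),np.array(d["D"]))[0].reshape(-1,2)
def blobs(m,a=8):
    n,l,s,c=cv2.connectedComponentsWithStats(m.astype(np.uint8));return [(c[i].round(1),s[i].tolist()) for i in range(1,n) if s[i,4]>=a]
E
python3 - <<'E'
from h import *
D={n:pickle.load(open(n+"0.pkl","rb")) for n in("scene","top")}
for n,d in D.items():
    h=cv2.cvtColor(d["image"],cv2.COLOR_BGR2HSV);H,S,V=[h[...,i].astype(int) for i in range(3)]
    red=((H<6)|(H>174))&(S>170)&(V>90); 
    br=(H>15)&(H<28)&(S>190)&(V>110)
    wh=(S<40)&(V>190);gr=(H>60)&(H<90)&(S>60)&(V>40)
    for nm,m in dict(red=red,brass=br,white=wh,green=gr).items():
        if nm=="white" and n=="scene":continue
        print(n,nm,blobs(m,15 if nm!="white" else 200))
E
```

```text
scene red [(array([325.9,  19.6]), [323, 10, 7, 22, 28]), (array([443.1, 160.7]), [414, 150, 50, 22, 313]), (array([350.8, 256.9]), [344, 245, 12, 27, 99]), (array([346.9, 266.1]), [343, 254, 10, 24, 76])]
scene brass [(array([306.9, 249.1]), [303, 246, 9, 7, 24]), (array([352.4, 314.8]), [348, 311, 10, 8, 36]), (array([343., 344.]), [338, 340, 11, 9, 44]), (array([437. , 381.3]), [430, 376, 14, 13, 86])]
scene green [(array([357.3, 242. ]), [326, 207, 65, 65, 2074]), (array([348.9, 261.6]), [347, 252, 5, 19, 41]), (array([342.5, 268.3]), [340, 264, 6, 8, 26]), (array([258.8, 283.9]), [237, 267, 45, 35, 1224]), (array([318.8, 292.4]), [285, 278, 76, 30, 931])]
top red [(array([267.6, 226.7]), [256, 218, 23, 16, 89])]
top brass []
top white []
top green [(array([281.9, 213.2]), [268, 189, 26, 44, 471]), (array([287.7, 259. ]), [249, 229, 74, 54, 1915])]
```

```bash
python3 - <<'E'
import cv2
a=cv2.imread("pics/top0.png")[130:290,210:370];b=cv2.imread("pics/scene0.png")[200:390,220:410]
a=cv2.resize(a,(400,400),interpolation=2);b=cv2.resize(b,(400,400),interpolation=2)
cv2.imwrite("pics/crop.png",cv2.hconcat([a,b]))
E
```

```text
(no output)
```

View pics/crop.png

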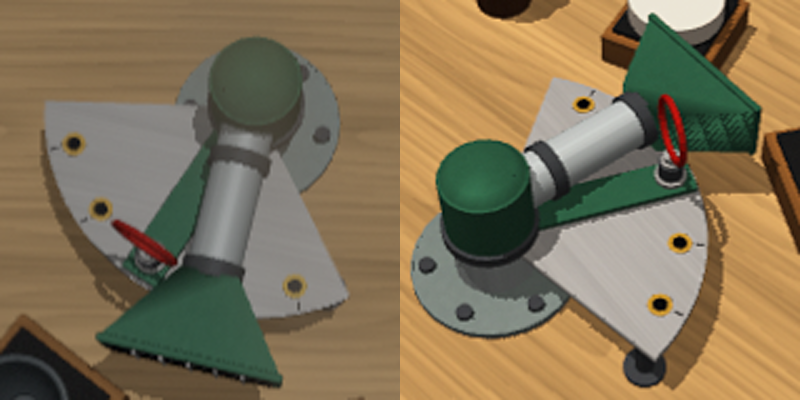

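The crop shows three bushed holes. In the top image they are near (239,187), (250,214) and (328,244): +45°, +22.5° and -45° from the pin.

```bash
python3 - <<'E'
from h import *
D={n:pickle.load(open(n+"0.pkl","rb")) for n in("scene","top")}
P={"top":[(239.2,187.2),(250.4,213.6),(327.6,244.4)],"scene":[(343,344),(352.4,314.8),(306.9,249.1)]}
a=np.radians([45,22.5,-45])  # from the pin, towards +y (post -x is 0 at yaw0 -> pin at phi)
tot=[]
for n in P:
    X=onz(D[n],P[n],60)[:,:2]
    # post frame with ring dir: local point = 180*(-cos b, sin b) rotated
    L=180*np.c_[-np.cos(a),np.sin(a)]
    z=X@[1,1j];l=L@[1,1j];zc=z-z.mean();lc=l-l.mean();s=(lc.conj()@zc)/(lc.conj()@lc)
    rot=np.angle(s);c=z.mean()-np.exp(1j*rot)*l.mean()
    print(n,X.round(1).tolist(),"scale",abs(s),"rot deg",np.degrees(rot),"axis",c, "res",abs(z-c-np.exp(1j*rot)*l).round(1))
    tot.append((c,rot))
c=np.mean([t[0] for t in tot]);rot=np.mean([t[1] for t in tot]);yaw=rot+np.radians(20)
# ring dir world angle: pi+rot ... local (-1,0) rotated by rot
r=c-180*np.exp(1j*rot);print("axis",c,"ring",r,"post yaw deg",np.degrees(yaw))
T={n:tri(D["scene"],(349,262),D["top"],(268.2,227.5)) for n in("x",)};print("tri ring",T)
C=np.array([r.real,r.imag,141]);x=np.array([np.cos(rot),np.sin(rot),0]);y=np.array([-np.sin(rot),np.cos(rot),0]);zz=np.array([0,0,1.])
t=np.linspace(0,2*np.pi,13)
for n in D:
    im=D[n]["image"].copy();
    for q in proj(D[n],C+31.5*(np.cos(t)[:,None]*y+np.sin(t)[:,None]*zz)): im[int(round(q[1])),int(round(q[0]))]=(255,255,0)
    for X in (C,[c.real,c.imag,156]): print(n,proj(D[n],X))
    u,v=proj(D[n],C)[0].astype(int);k=im[v-40:v+40,u-40:u+40];cv2.imwrite(f"k{n}.png",cv2.resize(k,(400,400),interpolation=0))
cv2.imwrite("pics/over.png",cv2.hconcat([cv2.imread("ktop.png"),cv2.imread("kscene.png")]))
for nm,z,px in(("disc",78,(335,320)),("bowl",110,(216,294)),("malletbot",0,(426,290))):print(nm,onz(D["top"],[px],z))
E
```

```text
top [[737.0, 171.5], [672.3, 141.4], [601.7, -44.8]] scale 1.0006671614954121 rot deg -31.97850811130764 axis (777.1669171291809-4.380561499963321j) res [0.7 0.8 0.1]
scene [[739.3, 174.5], [675.7, 145.8], [605.0, -40.6]] scale 0.9962333976304499 rot deg -32.01207686427867 axis (780.1205968293441-0.6037840700999908j) res [0.4 0.2 0.5]
axis (778.6437569792624-2.4921727850316557j) ring (625.9872631648964+92.88075259898076j) post yaw deg -11.995292487793153
tri ring {'x': (array([624.50324781,  91.25941255, 133.77616384]), np.float64(2.290058617015899))}
scene [[348.67437699 260.38571235]]
scene [[257.87599963 276.74157546]]
top [[266.77743635 226.49670885]]
top [[311.27168852 159.45517942]]
disc [[424.64062306 -64.48260015  78.        ]]
bowl [[475.63731418 204.02728799 110.        ]]
malletbot [[ 502.96725124 -290.76040126    0.        ]]
```

View pics/over.png

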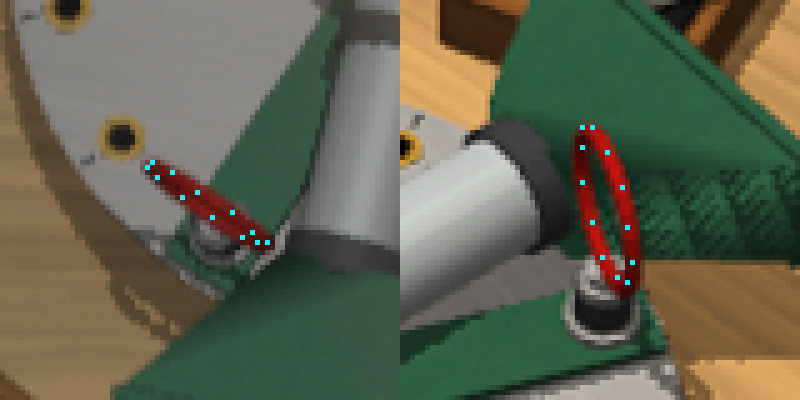

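Ring centre is about (626, 92, 141), with its normal at -32°. The drawn circle matches in both views. The swing goes towards -y, which takes the ring to about (601, 27).

```bash
cat > g.py <<'E'
import numpy as np
from scipy.spatial.transform import Rotation as Ro
A=np.array([778.6,-2.5])
def pose(rot,u,z,v=0,rho=180):
    "TCP u mm beyond the ring plane towards axis, v along ring y, height z; tool for ring azimuth rot(deg)"
    r=np.radians(rot);x=np.array([np.cos(r),np.sin(r),0]);y=np.array([-np.sin(r),np.cos(r),0])
    p=np.r_[A,z]-(rho-u)*x+v*y;tz=(x-[0,0,1])/2**.5
    return p,np.c_[np.cross(y,tz),y,tz]
def rel(p0,R0,p,R):
    return (R0.T@(p-p0)).round(1),np.degrees(Ro.from_matrix(R0.T@R).as_rotvec()).round(1)
E
python3 - <<'E'
from g import *
from bench import bot
s=bot.read_state();p0,R0=s["position"],s["tool_rot"]
P,R=pose(-32,-150,291)
print(P,R,rel(p0,R0,P,R)); print(rel(p0,R0,np.array([400,-150,420]),R))
E
```

```text
[498.74412827 172.3733572  291.        ] [[-0.59966056  0.52991926  0.59966056]
 [ 0.37470951  0.8480481  -0.37470951]
 [-0.70710678  0.         -0.70710678]] (array([ 525.5, -576.6,  -68.4]), array([ -48.2,  -25.8, -116.2]))
(array([ 302.9, -323.6, -197.8]), array([ -48.2,  -25.8, -116.2]))
```

```bash
python3 -m jog '[[-1,[0,0,-60],[0,0,0]],[-1,[0,0,-120],[0,0,0]],[-1,[50,-60,-170],[-4,-2,-10]],[-1,[100,-100,-200],[-8,-4,-19]],[-1,[140,-150,-200],[-12,-6,-29]],[-1,[180,-190,-200],[-16,-9,-39]],[-1,[220,-230,-200],[-20,-11,-48]],[-1,[260,-280,-200],[-24,-13,-58]],[-1,[303,-324,-198],[-28,-15,-68]],[-1,[340,-370,-180],[-32,-17,-77]],[-1,[380,-420,-160],[-36,-19,-87]],[-1,[420,-470,-140],[-40,-21,-97]]]' 10
```

```text
t: 1.6
position: [438.8, 4.0, 371.6]
tool_rot: [[-0.419, 0.777, 0.471], [0.658, 0.617, -0.432], [-0.626, 0.129, -0.769]]
contact_force: [1.8, -0.6, 0.5]
opening: 0.011
finger_force: 0.0
```

```bash
python3 - <<'E'
from g import *
from bench import bot
s=bot.read_state();p0,R0=s["position"],s["tool_rot"];print(s["joints"],p0,R0,s["contact_force"])
P,R=pose(-32,-150,320)
print(rel(p0,R0,P,R))
E
```

```text
[ 0.24996439 -0.63380265  2.12295889 -0.59208476  1.28114703 -0.31057024] [438.80708916   4.0010011  371.59800843] [[-0.41850554  0.77656538  0.47095575]
 [ 0.65830273  0.61661846 -0.43176288]
 [-0.62569212  0.1293363  -0.76927336]] [ 1.76952122 -0.58888537  0.52401201]
(array([118. , 143.7,  -4.8]), array([ -7.6,  -4.5, -19.4]))
```

```bash
python3 -m jog '[[-1,[40,50,-2],[-3,-2,-7]],[-1,[80,96,-3],[-5,-3,-13]],[-1,[118,144,-5],[-7.6,-4.5,-19.4]],[-1,[118,144,-5],[-7.6,-4.5,-19.4]],[-1,[118,144,-5],[-7.6,-4.5,-19.4]],[-1,[118,144,-5],[-7.6,-4.5,-19.4]]]'
python3 - <<'E'
from g import *
from bench import bot
s=bot.read_state();p0,R0=s["position"],s["tool_rot"];print(s["joints"])
print(rel(p0,R0,*pose(-32,-40,181)))
E
```

```text
t: 2.35
position: [500.2, 168.9, 322.0]
tool_rot: [[-0.596, 0.538, 0.596], [0.383, 0.843, -0.378], [-0.706, 0.003, -0.709]]
contact_force: [-0.5, 1.4, 0.6]
opening: 0.006
finger_force: 0.0
[ 0.60122471 -0.29401411  2.02703323 -0.78079156  1.1715212  -0.1718097 ]
(array([ 23.7,   2.7, 175.4]), array([-0.2, -0.1, -0.5]))
```

```bash
python3 -m jog '[[-1,[10,1,50],[0,0,-0.5]],[-1,[15,2,100],[0,0,-0.5]],[-1,[20,3,140],[-0.2,0,-0.5]],[-1,[23.7,2.7,160],[-0.2,0,-0.5]],[-1,[23.7,2.7,175],[-0.2,0,-0.5]],[-1,[23.7,2.7,175],[-0.2,0,-0.5]]]'
python3 - <<'E'
from g import *
from bench import bot
import cv2
s=bot.read_state();p0,R0=s["position"],s["tool_rot"];print(s["joints"])
print(rel(p0,R0,*pose(-32,-40,181)),rel(p0,R0,*pose(-32,20,121)))
w=bot.get_image("wrist")["image"];c=bot.get_image("scene")["image"][170:330,270:430]
cv2.imwrite("pics/w1.png",cv2.hconcat([cv2.resize(w,(400,300)),cv2.resize(c,(300,300),interpolation=2)]))
E
```

```text
t: 3.1
position: [591.9, 114.1, 180.4]
tool_rot: [[-0.602, 0.53, 0.597], [0.375, 0.848, -0.375], [-0.705, -0.002, -0.709]]
contact_force: [-0.1, -0.2, 0.8]
opening: 0.005
finger_force: 0.0
[ 0.38698222 -0.02798551  2.07828597 -0.91660866  0.80667562 -0.06043743]
(array([-0.5,  0.1, -0.3]), array([-0.1, -0.2,  0.1])) (array([-0.7,  0.3, 84.5]), array([-0.1, -0.2,  0.1]))
```

View pics/w1.png

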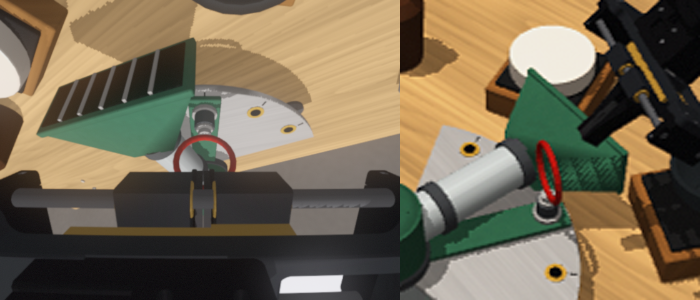

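The wrist view shows the closed fingers (column 203) in line with the ring (column 205). I'll enter along the tool z.

```bash
python3 -m jog '[[-1,[0,0,15],[0,0,0]],[-1,[0,0,30],[0,0,0]],[-1,[0,0,40],[0,0,0]],[-1,[0,0,50],[0,0,0]],[-1,[0,0,58],[0,0,0]],[-1,[0,0,66],[0,0,0]],[-1,[0,0,74],[0,0,0]],[-1,[0,0,80],[0,0,0]],[-1,[0,0,84],[0,0,0]],[-1,[0,0,84],[0,0,0]]]'
python3 - <<'E'
from g import *
from bench import bot
s=bot.read_state();p0,R0=s["position"],s["tool_rot"]
print(rel(p0,R0,*pose(-32,20,121)),R0.T@[0,0,1])
w=bot.get_image("wrist")["image"];c=bot.get_image("scene")["image"][190:310,290:410]
import cv2
cv2.imwrite("pics/w2.png",cv2.hconcat([cv2.resize(w,(400,300)),cv2.resize(c,(300,300),interpolation=2)]))
E
```

```text
t: 4.45
position: [641.7, 83.7, 120.2]
tool_rot: [[-0.603, 0.529, 0.597], [0.374, 0.849, -0.374], [-0.705, -0.003, -0.709]]
contact_force: [-0.5, -0.9, 0.7]
opening: 0.0
finger_force: 0.0
(array([-1.8, -0.6,  0.7]), array([-0.1, -0.2,  0.2])) [-0.70480555 -0.00263635 -0.70939564]
```

View pics/w2.png

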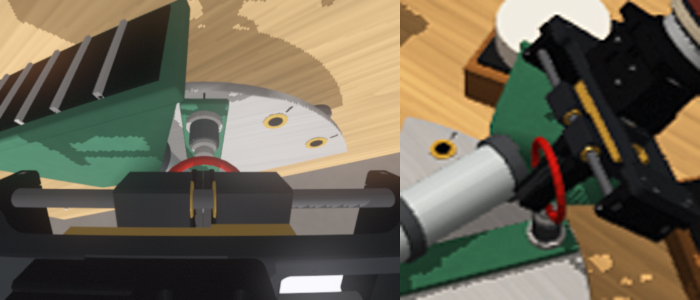

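The fingertip is through the ring without contact. I'll lift in steps.

```bash
python3 -m jog '[[-1,[-3,0,-3],[0,0,0]],[-1,[-6,0,-6],[0,0,0]],[-1,[-8,0,-8],[0,0,0]],[-1,[-10,0,-10],[0,0,0]],[-1,[-11,0,-11],[0,0,0]],[-1,[-11,0,-11],[0,0,0]],[-1,[-11,0,-11],[0,0,0]]]'
```

```text
t: 5.42
position: [640.7, 83.8, 134.6]
tool_rot: [[-0.604, 0.529, 0.596], [0.374, 0.849, -0.374], [-0.704, -0.004, -0.711]]
contact_force: [-5.1, 2.3, -7.7]
opening: 0.002
finger_force: 4.9
```

```bash
python3 -m jog '[[-1,[-2,0,-2],[0,0,0]],[-1,[-4,0,-4],[0,0,0]],[-1,[-6,0,-6],[0,0,0]],[-1,[-8,0,-8],[0,0,0]],[-1,[-8,0,-8],[0,0,0]],[-1,[-8,0,-8],[0,0,0]]]'
python3 - <<'E'
from h import *
from bench import bot
d=bot.get_image("scene");h=cv2.cvtColor(d["image"],cv2.COLOR_BGR2HSV);H,S,V=[h[...,i].astype(int) for i in range(3)]
d0=pickle.load(open("scene0.pkl","rb"))
red=((H<6)|(H>174))&(S>170)&(V>90);print(blobs(red,10))
C=np.array([626,92.9,141.])
for l in(0,.009,.0135,.018):print(l,proj(d0,[C+[0,0,31.5+1000*l],C+[0,0,-31.5+1000*l]]).round(1).tolist())
E
```

```text
t: 6.18
position: [640.6, 83.7, 145.8]
tool_rot: [[-0.605, 0.529, 0.595], [0.374, 0.848, -0.374], [-0.703, -0.004, -0.711]]
contact_force: [-4.4, 2.0, -11.0]
opening: 0.004
finger_force: 5.7
[(array([325.8,  19.9]), [323, 10, 7, 22, 32]), (array([468.9,  82. ]), [406, 10, 107, 176, 4476]), (array([467.4,  19.1]), [465, 12, 9, 14, 19]), (array([520. ,  32.8]), [516, 28, 8, 10, 34]), (array([519.1, 106.6]), [507, 69, 30, 89, 731]), (array([502.1, 161.7]), [499, 158, 7, 8, 14]), (array([474.1, 175.4]), [467, 171, 15, 9, 58]), (array([414.4, 185.8]), [412, 183, 5, 7, 13]), (array([350.9, 252. ]), [344, 240, 12, 27, 102]), (array([350., 269.]), [348, 265, 7, 8, 24])]
0 [[349.1, 249.6], [348.3, 270.7]]
0.009 [[349.2, 246.4], [348.4, 267.8]]
0.0135 [[349.3, 244.8], [348.4, 266.3]]
0.018 [[349.3, 243.2], [348.5, 264.9]]
```

Pin lift is about 12–13 mm: the force reads 11 N and the ring rose 4.9 px. Next, rows for the swing arc.

```bash
python3 - <<'E'
from g import *
from bench import bot
s=bot.read_state();p0,R0=s["position"],s["tool_rot"]
for a in (2,4,6,8,10,12,14,16,18,20,22,22.5,23.5):
    Q=Ro.from_euler("z",a,degrees=True).as_matrix();c=np.r_[A,0]
    print(a,*rel(p0,R0,c+Q@(p0-c)+[0,0,1.5],Q@R0))
E
```

```text
2 [-1.1 -5.7 -1. ] [-1.4 -0.  -1.4]
4 [ -1.3 -11.4  -0.8] [-2.8 -0.  -2.8]
6 [ -1.6 -17.   -0.4] [-4.2 -0.  -4.3]
8 [ -2.1 -22.7   0.1] [-5.6 -0.  -5.7]
10 [ -2.7 -28.3   0.7] [-7.  -0.  -7.1]
12 [ -3.5 -33.8   1.5] [-8.4 -0.  -8.5]
14 [ -4.4 -39.4   2.4] [ -9.8  -0.1 -10. ]
16 [ -5.4 -44.9   3.5] [-11.3  -0.1 -11.4]
18 [ -6.6 -50.3   4.6] [-12.7  -0.1 -12.8]
20 [ -7.9 -55.7   6. ] [-14.1  -0.1 -14.2]
22 [ -9.3 -61.    7.4] [-15.5  -0.1 -15.6]
22.5 [ -9.7 -62.3   7.8] [-15.8  -0.1 -16. ]
23.5 [-10.4 -64.9   8.6] [-16.5  -0.1 -16.7]
```

```bash
python3 -m jog '[[-1,[-1,0,-1],[0,0,0]],[-1,[-1.1,-5.7,-1],[-1.4,0,-1.4]],[-1,[-1.3,-11.4,-0.8],[-2.8,0,-2.8]],[-1,[-1.6,-17,-0.4],[-4.2,0,-4.3]],[-1,[-2.1,-22.7,0.1],[-5.6,0,-5.7]],[-1,[-2.7,-28.3,0.7],[-7,0,-7.1]],[-1,[-3.5,-33.8,1.5],[-8.4,0,-8.5]],[-1,[-4.4,-39.4,2.4],[-9.8,-0.1,-10]],[-1,[-5.4,-44.9,3.5],[-11.3,-0.1,-11.4]],[-1,[-6.6,-50.3,4.6],[-12.7,-0.1,-12.8]],[-1,[-6.6,-50.3,4.6],[-12.7,-0.1,-12.8]],[-1,[-6.6,-50.3,4.6],[-12.7,-0.1,-12.8]]]'
cat > see.py <<'E'
from h import *
from g import *
from bench import bot
s=bot.read_state();p,R=s["position"],s["tool_rot"]
z=R[:,2];v=p[:2]-A;print("tool az",np.degrees(np.arctan2(z[1],z[0])),"tcp about axis az",np.degrees(np.arctan2(-v[1],-v[0])),"r",np.hypot(*v),"z",p[2])
d=bot.get_image("top");h=cv2.cvtColor(d["image"],cv2.COLOR_BGR2HSV);H,S,V=[h[...,i].astype(int) for i in range(3)]
# duct end of hood: green hood+bracket blobs; cuff/duct axis from the grey cylinder is simpler by hood front corners
m=(H>60)&(H<90)&(S>60)&(V>40);print("green",blobs(m,100))
red=((H<6)|(H>174))&(S>150)&(V>80);print("top red",blobs(red,8))
e=bot.get_image("scene");h=cv2.cvtColor(e["image"],cv2.COLOR_BGR2HSV);H,S,V=[h[...,i].astype(int) for i in range(3)]
red=((H<6)|(H>174))&(S>170)&(V>90);print("scene red",[b for b in blobs(red,8) if b[0][0]<400 and b[0][1]>100])
for a in(18,20,22,22.5,23):
    r=np.radians(-32+a);print(a,[proj(e,[*(A-180*np.array([np.cos(r),np.sin(r)])),141+l]).round(1).tolist() for l in(0,9,13)],proj(d,[*(A-180*np.array([np.cos(r),np.sin(r)])),150+31.5]).round(1).tolist())
cv2.imwrite("last_scene.png",e["image"]);cv2.imwrite("last_top.png",d["image"])
E
python3 see.py
```

```text
t: 7.72
position: [620.5, 36.0, 147.2]
tool_rot: [[-0.691, 0.242, 0.681], [0.169, 0.97, -0.174], [-0.703, -0.005, -0.711]]
contact_force: [-5.4, -0.3, -12.1]
opening: 0.007
finger_force: 6.0
tool az -14.326072166018928 tcp about axis az -13.697919533187443 r 162.70996780935505 z 147.2398212312809
green [(array([297.6, 217.2]), [289, 194, 16, 42, 327]), (array([338.2, 261.3]), [315, 240, 46, 37, 673])]
top red [(array([291.4, 234. ]), [278, 231, 28, 9, 60])]
scene red [(array([392.8, 133. ]), [378, 113, 32, 41, 274]), (array([338.3, 231.6]), [326, 222, 21, 26, 97]), (array([338.8, 249.8]), [335, 247, 9, 6, 23])]
18 [[[335.7, 241.5]], [[335.8, 238.4]], [[335.8, 237.1]]] [[288.9, 233.5]]
20 [[[333.9, 239.7]], [[333.9, 236.6]], [[333.9, 235.3]]] [[291.7, 234.2]]
22 [[[331.9, 237.9]], [[332.0, 234.9]], [[332.0, 233.5]]] [[294.6, 234.8]]
22.5 [[[331.4, 237.5]], [[331.5, 234.4]], [[331.5, 233.1]]] [[295.3, 235.0]]
23 [[[331.0, 237.0]], [[331.0, 234.0]], [[331.0, 232.6]]] [[296.0, 235.1]]
```

```bash
python3 -m jog '[[-1,[0,-4,0],[-1,0,-1]],[-1,[-0.1,-8,0.1],[-2,0,-2]],[-1,[-0.3,-11.9,0.3],[-3,0,-3]],[-1,[-0.3,-11.9,0.3],[-3,0,-3]],[-1,[-0.3,-11.9,0.3],[-3,0,-3]]]'; python3 see.py|head -1
python3 -m jog '[[-1,[1.5,0,1.5],[0,0,0]],[-1,[3,0,3],[0,0,0]],[-1,[4,0,4],[0,0,0]],[-1,[5,0,5],[0,0,0]],[-1,[5,0,5],[0,0,0]]]'; python3 see.py
```

```text
t: 8.45
position: [618.2, 25.0, 147.4]
tool_rot: [[-0.702, 0.169, 0.692], [0.118, 0.986, -0.122], [-0.703, -0.004, -0.711]]
contact_force: [-5.6, -0.3, -12.3]
opening: 0.003
finger_force: 6.0
tool az -9.98099492863707 tcp about axis az -9.738220280316593 r 162.7021745402343 z 147.36573756590295
t: 9.18
position: [618.4, 25.2, 140.5]
tool_rot: [[-0.701, 0.169, 0.692], [0.117, 0.986, -0.122], [-0.703, -0.004, -0.711]]
contact_force: [-7.6, -0.2, -9.5]
opening: 0.002
finger_force: 6.1
tool az -9.95968626239824 tcp about axis az -9.807293126254848 r 162.58955955442798 z 140.4911024849565
green [(array([300.6, 218.4]), [292, 196, 17, 40, 321]), (array([346.1, 259.7]), [325, 239, 43, 36, 616])]
top red [(array([296.8, 235.5]), [285, 234, 24, 5, 49])]
scene red [(array([397.2, 106.7]), [393, 103, 10, 9, 27]), (array([383.8, 130.4]), [369, 110, 32, 40, 262]), (array([334.3, 229.9]), [322, 221, 21, 25, 93]), (array([335.3, 248. ]), [331, 246, 10, 5, 22])]
18 [[[335.7, 241.5]], [[335.8, 238.4]], [[335.8, 237.1]]] [[288.9, 233.5]]
20 [[[333.9, 239.7]], [[333.9, 236.6]], [[333.9, 235.3]]] [[291.7, 234.2]]
22 [[[331.9, 237.9]], [[332.0, 234.9]], [[332.0, 233.5]]] [[294.6, 234.8]]
22.5 [[[331.4, 237.5]], [[331.5, 234.4]], [[331.5, 233.1]]] [[295.3, 235.0]]
23 [[[331.0, 237.0]], [[331.0, 234.0]], [[331.0, 232.6]]] [[296.0, 235.1]]
```

```bash
python3 -m jog '[[-1,[1,0,1],[0,0,0]],[-1,[2,0,2],[0,0,0]],[-1,[3,0,3],[0,0,0]],[-1,[4,0,4],[0,0,0]],[-1,[4,0,4],[0,0,0]]]'; python3 see.py | head -4; python3 -m jog '[[-1,[2,0,2],[0,0,0]],[-1,[4,0,4],[0,0,0]],[-1,[6,0,6],[0,0,0]],[-1,[8,0,8],[0,0,0]],[-1,[8,0,8],[0,0,0]]]'; python3 see.py | head -4
python3 -c "
import cv2
a=cv2.imread('last_scene.png')[170:310,260:400];b=cv2.imread('last_top.png')[180:300,240:360]
cv2.imwrite('pics/f1.png',cv2.hconcat([cv2.resize(x,(400,400),interpolation=2) for x in(a,b)]))"
```

```text
t: 9.9
position: [618.5, 25.3, 135.1]
tool_rot: [[-0.701, 0.169, 0.693], [0.117, 0.986, -0.121], [-0.703, -0.004, -0.711]]
contact_force: [-8.2, 0.2, -8.4]
opening: 0.0
finger_force: 6.2
tool az -9.946817422851154 tcp about axis az -9.838344278552983 r 162.49241818558488 z 135.10899038395183
green [(array([300.6, 218.7]), [292, 196, 17, 41, 327]), (array([345.9, 259.6]), [324, 239, 44, 36, 624])]
top red [(array([296.2, 235.7]), [284, 234, 26, 6, 55])]
scene red [(array([397.2, 108.9]), [394, 106, 8, 7, 22]), (array([383. , 134.6]), [369, 112, 28, 42, 290]), (array([334. , 231.1]), [322, 223, 21, 22, 90]), (array([335.3, 249.8]), [331, 247, 10, 6, 22])]
t: 10.62
position: [622.1, 25.7, 128.3]
tool_rot: [[-0.695, 0.167, 0.7], [0.116, 0.986, -0.12], [-0.71, -0.002, -0.704]]
contact_force: [-2.1, -1.0, -0.4]
opening: 0.003
finger_force: 1.3
tool az -9.728333302844472 tcp about axis az -10.198071324032526 r 159.0064350488582 z 128.32202195759433
green [(array([300.7, 218.7]), [292, 198, 17, 39, 316]), (array([345.9, 259.8]), [323, 239, 45, 36, 623])]
top red [(array([295.8, 235.5]), [290, 234, 14, 4, 30])]
scene red [(array([395.6, 113.5]), [392, 111, 9, 6, 20]), (array([382.7, 136.8]), [368, 117, 30, 38, 275]), (array([334.3, 232.4]), [322, 224, 21, 22, 92]), (array([335.6, 250.6]), [332, 249, 9, 4, 16])]
```

View pics/f1.png

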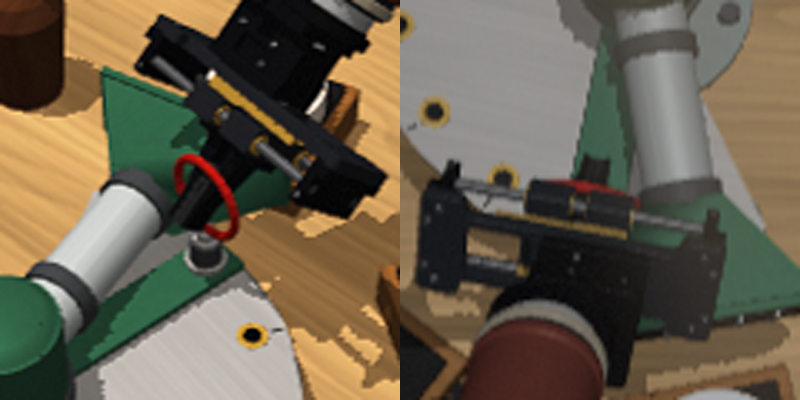

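The pin appears home: the ring came down about 7 mm further and the load fell off. I'll centre the finger in the ring and withdraw.

```bash
python3 -m jog '[[-1,[2,0,2],[0,0,0]],[-1,[4,0,4],[0,0,0]],[-1,[5,0,5],[0,0,0]],[-1,[5,0,5],[0,0,0]]]'; python3 -m jog '[[-1,[0,0,-8],[0,0,0]],[-1,[0,0,-20],[0,0,0]],[-1,[0,0,-35],[0,0,0]],[-1,[0,0,-50],[0,0,0]],[-1,[0,0,-80],[0,0,0]],[-1,[0,0,-120],[0,0,0]],[-1,[0,0,-170],[0,0,0]],[-1,[0,0,-220],[0,0,0]],[-1,[0,0,-220],[0,0,0]],[-1,[0,0,-220],[0,0,0]]]'; python3 see.py
python3 -c "
import cv2
a=cv2.imread('last_scene.png')[170:310,260:400];b=cv2.imread('last_top.png')[140:340,180:380]
cv2.imwrite('pics/f2.png',cv2.hconcat([cv2.resize(x,(400,400),interpolation=2) for x in(a,b)]))"
```

```text
t: 11.22
position: [619.4, 25.5, 118.2]
tool_rot: [[-0.7, 0.168, 0.694], [0.117, 0.986, -0.121], [-0.705, -0.003, -0.709]]
contact_force: [-0.4, -0.3, -0.3]
opening: 0.007
finger_force: 0.0
t: 12.48
position: [466.5, 52.2, 274.4]
tool_rot: [[-0.699, 0.167, 0.695], [0.117, 0.986, -0.12], [-0.706, -0.003, -0.709]]
contact_force: [0.3, -0.2, -0.4]
opening: 0.006
finger_force: 0.0
tool az -9.784511475182006 tcp about axis az -9.94994197328958 r 316.8604230229137 z 274.41587710719745
green [(array([300.2, 220.8]), [292, 197, 17, 40, 378]), (array([328.3, 262.2]), [293, 239, 75, 44, 1703])]
top red [(array([296.6, 238.1]), [283, 234, 29, 9, 112])]
scene red [(array([334.4, 232.4]), [322, 224, 21, 22, 88]), (array([329.1, 244.7]), [322, 234, 19, 19, 69])]
18 [[[335.7, 241.5]], [[335.8, 238.4]], [[335.8, 237.1]]] [[288.9, 233.5]]
20 [[[333.9, 239.7]], [[333.9, 236.6]], [[333.9, 235.3]]] [[291.7, 234.2]]
22 [[[331.9, 237.9]], [[332.0, 234.9]], [[332.0, 233.5]]] [[294.6, 234.8]]
22.5 [[[331.4, 237.5]], [[331.5, 234.4]], [[331.5, 233.1]]] [[295.3, 235.0]]
23 [[[331.0, 237.0]], [[331.0, 234.0]], [[331.0, 232.6]]] [[296.0, 235.1]]
```

View pics/f2.png

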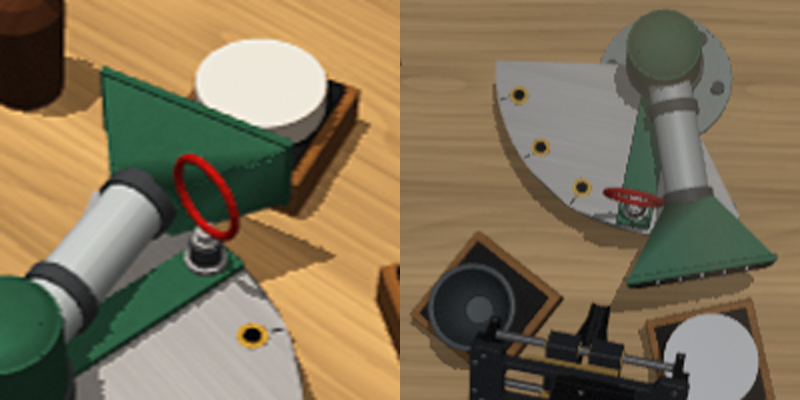

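The arm is at the next hole. The ring centre at (332,238) matches the pin-home prediction (332,238), against row 234.5 if it were riding on the plate. The robot is clear and the carvings haven't moved.

```bash
python3 -c "
from bench import bot
print(bot.job_done())"
```

```text
the job is handed in; nothing more can be done
None
```

The dust arm now sits one hole towards the alabaster disc (the -y side) and the camera shows the pin fully home. The ring was let go, disc and bowl look unmoved, and the job was handed in at about 12.5 s; no verdict came back.

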